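# Lay the doming block on its back against the stop

### The job

Get the brass doming block ready for use, only by pushing it with the fingertips and without ever gripping or lifting it: first tip it over away from its hollowed side, so that it lies on its back on the rubber-topped board with the hollows facing up. Then push it along the board until the end that was its top sits flush and square against the blue stop bar, and leave every other thing on the board and bench where it stands.

Things in the scene. Friction and masses are not known exactly. Their poses are not given: they have to be found in the camera images.
- board: wooden board 240 (its x) x 220 (its y) mm, 18 mm thick with its black rubber top, fixed to the bench; origin at the centre of its underside, so the rubber top is at z = 18 mm. Its x axis points to the stop bar, away from the robot, within 0.4 rad of the robot's x
- stop_face (a point): middle of the foot of the inner face of the blue stop bar, on the rubber (axes as the board's): board x = +100 mm, y = 0, z = 18 mm. The bar is 20 mm wide (x), 200 mm long along the board's y and stands 22 mm above the rubber
- block: loose brass doming block, 36 x 36 mm, 70 mm tall, 0.6 to 0.85 kg, standing on end on the rubber; origin at the centre of its underside, z along its 70 mm length. Three dark round hollows mark its -x face, the side away from the stop bar; other faces plain. Its x axis points within 0.2 rad of the board's x; its foot centre starts 140 to 165 mm from the stop face
- block_center (a point): centre of the block (35 mm up its z axis). The rubber grips: a push near the block's top tips it over its far bottom edge instead of sliding it, and past about 0.48 rad it falls by itself. Laid on its back its own x axis points down and it is 36 mm high; pushed low at its foot end it then slides (5 to 12 N), and some 15 N squares it to the bar
- block_top (a point): centre of the block's top end face (70 mm up its z axis): the end that must meet the stop bar. When the block has been tipped, this end leads towards the bar, still 50 to 80 mm short of it
- punch: bystander: steel doming punch standing on the board, 21 mm diameter, 68 mm tall, about 88 mm to the board's +y side; origin at the centre of its underside
- dish: bystander: copper dish on the board, 42 mm diameter, 18 mm tall, about 86 mm to the board's -y side; origin at the centre of its underside
- jar1: bystander: clear jar with white lid, 66 mm diameter, 85 mm tall, standing at one side of the board; origin at the centre of its underside
- jar2: bystander: amber jar with white lid, 60 mm diameter, 75 mm tall, standing at one side of the board; origin at the centre of its underside
- cactus: bystander: cactus in an orange pot, 72 mm diameter, 108 mm tall, standing at one side of the board; origin at the centre of its underside
- hammer: bystander: hammer, 220 mm long, lying on the bench to the right; lying along its x axis
- pliers: bystander: red-handled pliers, 145 mm long, lying on the bench to the left; lying along its x axis
Not all that is in view belongs to the job. There is more than one size of the block; the one meant has the size given above.

How it is judged (in metres and radians):
On the way, in this order (a step that is already met when the one before it is completed fails the run):
1. the block lies on its back on the board, hollows up (angle between block's own x axis and vertical above 3.04 rad and z of block_center in the frame of board below 0.042 m), for 0.2 s.
2. the block's former top is flush against the stop bar (all of step 1 and x of block_top in the frame of board above 0.096 m and angle between the z axis of block and the x axis of board, either way round below 0.09 rad and y of block_top in the frame of board between -0.085 and 0.085 m), for 0.2 s.
At the end, for the whole second after the job is handed in: the block lies on the rubber with its hollows up (within 0.1 rad), the centre of its former top end within 4 mm of the stop bar's inner face and inside the bar's length (within 85 mm of its middle), its length square to the bar within 0.09 rad, at rest (all of step 2 and linear speed of block below 0.01 m/s); the robot touches nothing.
It fails at once if the brass block is lifted or carried instead of being tipped and pushed (height (world z) of block_center above 0.068 m or (angle between block's own x axis and vertical above 2.9 rad and height (world z) of block_center above 0.05 m)).
It fails at once if the punch or the dish on the board is moved more than 15 mm or tipped over (distance of any of punch, dish from where it was at the start of the episode above 0.015 m or angle between any of punch, dish's own z axis and vertical above 0.4 rad).
It fails at once if a jar or the cactus pot is moved more than 15 mm or tipped over (distance of any of jar1, jar2, cactus from where it was at the start of the episode above 0.015 m or angle between any of jar1, jar2, cactus's own z axis and vertical above 0.4 rad).
It fails at once if the hammer or the pliers is moved more than 15 mm or tipped over (distance of any of hammer, pliers from where it was at the start of the episode above 0.015 m).
It also fails if it takes over 40 s, if anything falls off the work surface, if the arm or the gripper's body presses on something with over 40 N, if the wrist force passes 120 N, or if a joint passes its speed limit or range.

### The arm

A 6-joint arm with a two-finger parallel gripper is mounted at the origin on the work surface. World frame = base frame: x ahead of the robot, y to its left, z up, the work surface at z = 0. Lengths are in mm, angles in rad, forces in N, time in s.
With the tool pointing down it reaches from about 275 to 1000 mm from the base axis. Payload 8.4 kg.
Tool frame: the origin (TCP) lies on the centre line of the jaws, within the pads' length; the fingertips stand 25 mm ahead of it and the grasp point (between the pads) lies 6 mm ahead of it; z points along the fingers, y is the line along which they close (so a half turn about z gives the same grasp; the last joint's range is limited). The gripper opens to 85 mm and grips with 20 to 120 N. Pads are 22 mm wide; open, the fingers measure 114 mm over their backs; the gripper's body (76 mm by 85 mm) begins 54 mm behind the grasp point. The pads swing forward as they close: fully open they stand 13 mm farther back than shut.
Start: joints at [1.215, 0.353, 1.633, -0, 1.155, -0.002], TCP at [216.539, 586.292, 256.281] pointing down, gripper open.
Joint ranges: [-2.63, 2.63], [-0.92, 2.1], [0.06, 2.66], [-1.3, 4.44], [0, 2.69], [-3.02, 3.02]. Speed limits (rad/s): [2.22, 2.22, 2.79, 3.14, 3.14, 3.14].

### API

Orientations are given as [roll, pitch, yaw] about the fixed x, y, z axes, in that order (R = Rz(yaw) Ry(pitch) Rx(roll)).
In Python, from rig import r gives the robot as it stands.
- The arm moves only by the shell command python3 -m jog 'ROWS' [FORCE]. ROWS is JSON, a list of rows, each a list of 3 entries, a list of its own where there are three numbers: the turn, a rotation vector about the tool's x, y, z in rad, then the shift along the tool's x, y, z in m, then the opening, from -1 (shut) to 1 (fully open). In form: [[[rx, ry, rz], [x, y, z], gripper], ...]. A call has 1 to 12 rows; each row shifts and turns the commanded pose from where the row before left it, along the tool's axes as they then stand; what a row does not reach is not made up. A row lasts 1/10 s, in which the tool goes at most 50 mm and 8.59 degrees, less where a joint would pass 70% of its speed; a pose out of reach is approached as far as the arm can. A call with a gripper value outside its range is refused whole. The fingers move at their own pace and stop on an object; FORCE is the grip in N (left out, the last holds). Time passes only in rows, so rows that do not move let the fingers close. It gives the time, the measured TCP pose, the force, the opening and the grip force at its end, in the units of the state.
- r.sense(): the state, without advancing time (a new reading comes with each control period).
- r.grab_frame(name): name is "scene" or "top" or "wrist"; returns the picture (384x512x3 uint8, red, green, blue); there is no depth.
- r.camera_params(name): a dict with "fx", "fy", "cx", "cy" (pixels), "rvec" (rotation vector, rad) and "tvec" (3), from world to camera coordinates, as OpenCV has them; the wrist camera has in their place "hand_eye" (4x4, takes a point from camera to tool coordinates, whose origin is the TCP and whose axes are the flange's). Camera axes: x right, y down, z forward; pixel columns grow to the right and rows downward; lengths in mm; the calibration is good to about 2 mm. A picture is of the moment at which its call begins: read the wrist's pose just before it. camera_params takes no time and is no camera call.
- r.sign_off(): hands the job in; it is judged then, once.
The state is a dict: "clock": time; "qpos": joint angles; "qvel": joint speeds; "joint_efforts": joint torques, N m; "eef_pos": TCP position; "tcp_rot": TCP orientation; "contact_force": force on the tool from outside, world axes, zero at the start; "wrist_torque": the same for the moment, N m; "opening": opening from 0.0 (shut) to 1.0 (fully open); "grasp_force": force on a finger pad.
Only numpy, scipy, OpenCV 4.12 (cv2) and the standard library are available. Lean on these libraries where they do the work, as an engineer would, in place of code of your own. Each camera call takes 0.05 s, during which the arm holds its last target. There are 200 camera calls.

## Working session

There is one attempt and no reset: what is moved stays moved. The work goes in short steps, Python scripts to look and compute and a shell command to move; the robot and the scene stay as the last step left them, time stands still between calls to the robot, and variables do not carry over. Pictures are saved under pics/ and viewed, at most 10 in all, crops included, and the job is handed in when it is done.

```bash
mkdir -p pics; python3 - <<'E'
from rig import r
import cv2
for n in("scene","top"):
    im=r.grab_frame(n); cv2.imwrite(f"pics/{n}0.png",im[:,:,::-1]); print(n,r.camera_params(n))
print(r.sense())
E
```

```text
scene {'fx': 371.13870616063497, 'fy': 371.13870616063497, 'cx': 253.98638200230772, 'cy': 190.65155412353212, 'rvec': array([ 1.59842972,  2.16314187, -0.6725243 ]), 'tvec': array([ 142.53553045, -383.11640362, 1436.16278518])}
top {'fx': 422.364587663211, 'fy': 422.364587663211, 'cx': 245.89998669860623, 'cy': 185.65500704287064, 'rvec': array([ 2.13195026, -2.1887855 ,  0.08307526]), 'tvec': array([  48.06714493,  543.41326336, 1065.06072607])}
{'clock': 0.1, 'qpos': array([ 1.21462532e+00,  3.53585203e-01,  1.63406016e+00, -1.15196949e-05,
        1.15519410e+00, -2.39916457e-03]), 'qvel': array([-0.00165792, -0.00113028,  0.0019023 , -0.00108856,  0.00199094,
        0.00022945]), 'joint_efforts': array([-1.39078365e-03, -6.06358266e+01, -3.42817640e+01, -1.09829609e-04,
        3.99910205e-03, -8.41456057e-06]), 'eef_pos': array([216.38903207, 585.92432887, 255.63261958]), 'tcp_rot': array([-3.14034582e+00,  7.54192844e-06,  2.78782547e+00]), 'contact_force': array([-0.07286922, -0.36568646, -0.95565079]), 'wrist_torque': array([-0.03061921, -0.03491532,  0.01137409]), 'grasp_force': 0.0, 'opening': 0.9997773353281385}
```

View pics/scene0.png

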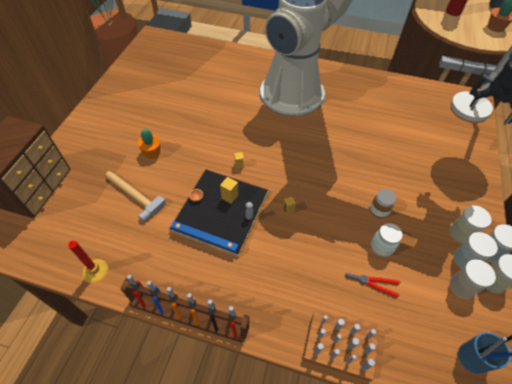

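View pics/top0.png

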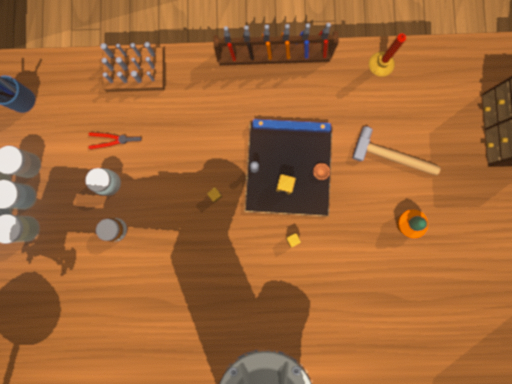

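The yellow or brass candidates are at top-view (287,183) on the rubber, (293,240) on the bench and (214,195) on the bench. The first is the largest and the only one standing on the board, so it fits the description. I'll confirm it in an enlarged crop.

```bash
python3 - <<'E'
import cv2,numpy as np
t=cv2.imread("pics/top0.png")[110:222,240:340]; s=cv2.imread("pics/scene0.png")[165:256,165:275]
f=lambda a,k:cv2.resize(a,None,fx=k,fy=k,interpolation=cv2.INTER_CUBIC)
a=f(t,4);b=f(s,3.6);o=np.zeros((448,800,3),np.uint8);o[:,:400]=a;o[:b.shape[0],404:800]=b[:,:396]
cv2.imwrite("pics/crop.png",o)
E
```

```text
(no output)
```

View pics/crop.png

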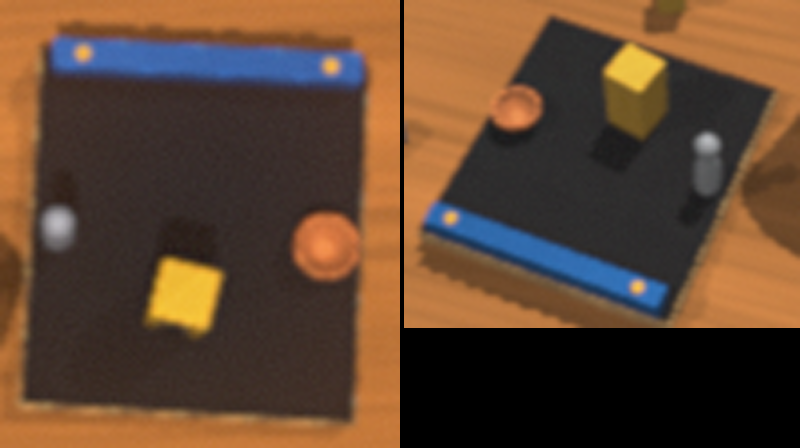

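The block on the board is confirmed: it's tall, and in the left crop its top-face corners are (160,257), (223,268), (208,333) and (147,322). The near board corners are about (22,403) and (352,420), and the bar's inner edge runs from (52,73) to (365,87). The dish is at (326,246) and the punch at (58,228).

```bash
cat > h.py <<'E'
from rig import r
import cv2,numpy as np
from scipy.spatial.transform import Rotation as Ro
def ray(n,uv,z):
    p=r.camera_params(n); R=cv2.Rodrigues(p["rvec"])[0]; C=-R.T@p["tvec"]
    d=R.T@np.array([(uv[0]-p["cx"])/p["fx"],(uv[1]-p["cy"])/p["fy"],1]); return (C+d*(z-C[2])/d[2])[:2]
E
python3 - <<'E'
from h import *
g=lambda u,v,z: ray("top",((u+.5)/4-.5+240,(v+.5)/4-.5+110),z)
p=r.camera_params("top");print("cam",-cv2.Rodrigues(p["rvec"])[0].T@p["tvec"])
for nm,pts,z in [("block",[(160,257),(223,268),(208,333),(147,322)],88),("near",[(22,403),(352,420)],18),("barin",[(52,73),(365,87)],40),("barout",[(53,38),(362,52)],40),("punch",[(58,228)],80),("dish",[(326,246)],36)]:
    P=np.array([g(u,v,z) for u,v in pts]); print(nm,P.round(1).tolist(),P.mean(0).round(1))
    if len(P)>1:
        d=P[1]-P[0]; print(" len",np.linalg.norm(d).round(1),"normal ang",(np.arctan2(d[1],d[0])+np.pi/2).round(3))
E
```

```text
cam [ 436.76129858   11.53325472 1114.03291134]
block [[565.1, -50.6], [557.3, -88.8], [517.8, -78.2], [525.5, -41.4]] [541.4 -64.8]
 len 38.9 normal ang -0.203
near [[481.1, 37.6], [464.6, -174.9]] [472.8 -68.7]
 len 213.2 normal ang -0.077
barin [[693.1, 12.3], [677.7, -189.0]] [685.4 -88.3]
 len 201.8 normal ang -0.076
barout [[716.2, 11.0], [700.7, -188.1]] [708.5 -88.5]
 len 199.7 normal ang -0.077
punch [[585.9, 11.2]] [585.9  11.2]
dish [[575.7, -160.2]] [ 575.7 -160.2]
```

```bash
python3 -m jog '[[[0,0,-0.132],[0,0,0],-1],[[0,0,0],[-0.02,-0.028,0],-1],[[0,0,0],[-0.02,-0.028,0],-1],[[0,0,0],[-0.02,-0.028,0],-1],[[0,0,0],[-0.02,-0.028,0],-1],[[0,0,0],[-0.02,-0.028,0],-1],[[0,0,0],[-0.02,-0.028,0],-1],[[0,0,0],[-0.02,-0.028,0],-1],[[0,0,0],[-0.02,-0.028,0],-1],[[0,0,0],[-0.02,-0.028,0],-1],[[0,0,0],[-0.02,-0.028,0],-1]]' 
python3 -m jog '[[[0,0,0],[-0.02,-0.028,0],-1],[[0,0,0],[-0.02,-0.028,0.005],-1],[[0,0,0],[-0.02,-0.028,0.005],-1],[[0,0,0],[-0.02,-0.028,0.005],-1],[[0,0,0],[-0.02,-0.028,0.01],-1],[[0,0,0],[-0.02,-0.028,0.01],-1],[[0,0,0],[-0.02,-0.028,0.01],-1],[[0,0,0],[-0.02,-0.028,0.01],-1],[[0,0,0],[-0.02,-0.028,0.01],-1],[[0,0,0],[-0.02,-0.028,0.01],-1],[[0,0,0],[0,0,0],-1],[[0,0,0],[0,0,0],-1]]'
python3 - <<'E'
from h import *
s=r.sense();im=r.grab_frame("wrist");cv2.imwrite("pics/w1.png",im[:,:,::-1]);print(s["eef_pos"],s["tcp_rot"],s["qpos"],s["contact_force"],r.camera_params("wrist"))
E
```

```text
clock: 1.2
eef_pos: [350.2, 267.8, 256.2]
tcp_rot: [-3.141, -0.0, 2.92]
contact_force: [1.2, -0.9, 0.8]
opening: 0.001
grasp_force: 0.0
clock: 2.4
eef_pos: [483.1, -48.5, 180.7]
tcp_rot: [3.142, -0.002, 2.918]
contact_force: [0.0, 0.0, 0.0]
opening: 0.0
grasp_force: 0.0
[483.13904915 -48.4666078  180.74586433] [ 3.14157513e+00 -1.51745821e-03  2.91783660e+00] [-1.03201563e-01  2.31947467e-01  1.99649108e+00  2.52278840e-04
  9.14658454e-01 -1.45039587e+00] [0.02581877 0.02822241 0.02637939] {'fx': 294.4288638242067, 'fy': 294.4288638242067, 'cx': 253.48458139156884, 'cy': 188.15382724875232, 'hand_eye': array([[-4.69737352e-04, -9.49796920e-01, -3.12866728e-01,
         8.02365948e+01],
       [ 9.99999737e-01, -6.19287085e-04,  3.78626832e-04,
         4.98568052e-01],
       [-5.53372923e-04, -3.12866467e-01,  9.49796961e-01,
        -1.16999009e+02],
       [ 0.00000000e+00,  0.00000000e+00,  0.00000000e+00,
         1.00000000e+00]])}
```

View pics/w1.png

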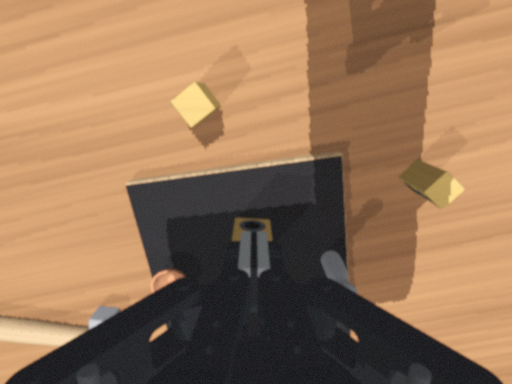

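The wrist view shows the hollowed face behind the fingers, with its foot edge running from about (233,217) to (271,219) and a hollow at (252,226). It sits on the finger centreline and is parallel to the tool. I'll compute the foot edge in world coordinates.

```bash
cat >> h.py <<'E'
def wray(s,uv,z):
    p=r.camera_params("wrist"); H=p["hand_eye"]; R=Ro.from_euler("xyz",s["tcp_rot"]).as_matrix()
    d=R@H[:3,:3]@np.array([(uv[0]-p["cx"])/p["fx"],(uv[1]-p["cy"])/p["fy"],1]); C=s["eef_pos"]+R@H[:3,3]
    return (C+d*(z-C[2])/d[2])[:2]
E
python3 - <<'E'
from h import *
s=r.sense()
for uv in [(233,217),(271,219)]: print(wray(s,uv,18))
for uv in [(128,186),(342,155)]: print(wray(s,uv,18))
E
```

```text
[520.64096838 -77.44239893]
[531.55799218 -39.56441431]
[ 464.74872147 -171.52582101]
[480.7703652   40.99302453]
```

```bash
python3 -m jog '[[[0,0,0],[0,0,0.03],-1],[[0,0,0],[0,0,0.03],-1],[[0,0,0],[-0.01,0,0.022],-1],[[0,0,0],[-0.01,0,0],-1],[[0,0,0],[-0.004,0,0],-1],[[0,0,0],[-0.004,0,0],-1],[[0,0,0],[-0.004,0,0],-1],[[0,0,0],[-0.004,0,0],-1],[[0,0,0],[0,0,0],-1]]'
```

```text
clock: 3.35
eef_pos: [518.8, -55.9, 99.8]
tcp_rot: [3.142, 0.0, 2.92]
contact_force: [-4.3, 1.0, 2.5]
opening: -0.002
grasp_force: 1.7
```

```bash
python3 -m jog '[[[0,0,0],[-0.004,0,0],-1],[[0,0,0],[-0.004,0,0],-1],[[0,0,0],[-0.004,0,0],-1],[[0,0,0],[-0.004,0,0],-1],[[0,0,0],[0,0,0],-1]]'; python3 -m jog '[[[0,0,0],[-0.004,0,0],-1],[[0,0,0],[-0.004,0,0],-1],[[0,0,0],[-0.004,0,0],-1],[[0,0,0],[0,0,0],-1],[[0,0,0],[0,0,0],-1]]'
python3 - <<'E'
from h import *
im=r.grab_frame("scene")[165:256,165:275];cv2.imwrite("pics/s2.png",cv2.resize(im[:,:,::-1],None,fx=5,fy=5,interpolation=cv2.INTER_CUBIC))
E
```

```text
clock: 3.85
eef_pos: [535.5, -59.6, 99.4]
tcp_rot: [3.141, 0.002, 2.92]
contact_force: [0.8, 0.2, 0.1]
opening: 0.001
grasp_force: 0.0
clock: 4.35
eef_pos: [546.1, -62.1, 99.2]
tcp_rot: [-3.142, -0.0, 2.92]
contact_force: [-0.2, -0.2, -0.3]
opening: 0.001
grasp_force: 0.0
```

View pics/s2.png

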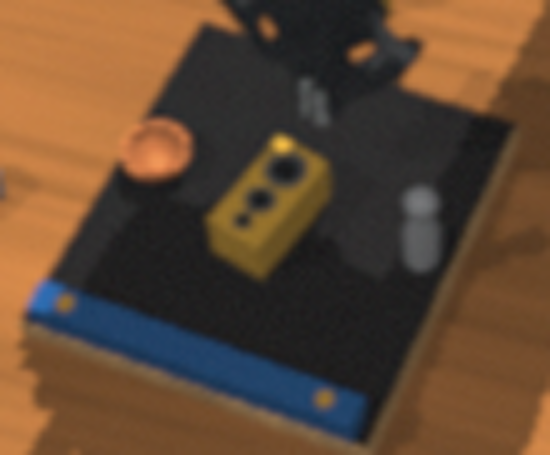

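The block is on its back with the hollows up. In the crop its upper-face corners are about (275,135) and (330,165) at the foot end and (208,217) and (265,248) at the leading end. I'll back off so the view is clear, then measure.

```bash
python3 -m jog '[[[0,0,0],[0.03,0,-0.01],-1],[[0,0,0],[0.03,0,-0.01],-1],[[0,0,0],[0.02,0,0],-1],[[0,0,0],[0,0,0],-1],[[0,0,0],[0,0,0],-1]]'
python3 - <<'E'
from h import *
g=lambda u,v,z: ray("scene",((u+.5)/5-.5+165,(v+.5)/5-.5+165),z)
print([g(u,v,54).round(1).tolist() for u,v in [(275,135),(330,165),(208,217),(265,248)]])
s=r.sense();im=r.grab_frame("wrist");t=r.grab_frame("top")[110:222,240:340]
b=cv2.resize(t,None,fx=3.4,fy=3.4,interpolation=cv2.INTER_CUBIC)
o=np.zeros((384,800,3),np.uint8);o[:,:460]=im[:,26:486];o[:381,460:800]=b[:381,:340];cv2.imwrite("pics/c3.png",o[:,:,::-1]);print(s["eef_pos"],s["tcp_rot"])
E
```

```text
clock: 4.9
eef_pos: [468.6, -44.5, 119.6]
tcp_rot: [3.141, 0.001, 2.92]
contact_force: [0.1, 0.4, -0.7]
opening: 0.0
grasp_force: 0.0
[[560.0, -85.9], [570.6, -48.0], [625.3, -103.0], [635.2, -64.7]]
[468.55049736 -44.51773623 119.62383435] [3.14146326e+00 1.25317980e-03 2.91993914e+00]
```

View pics/c3.png

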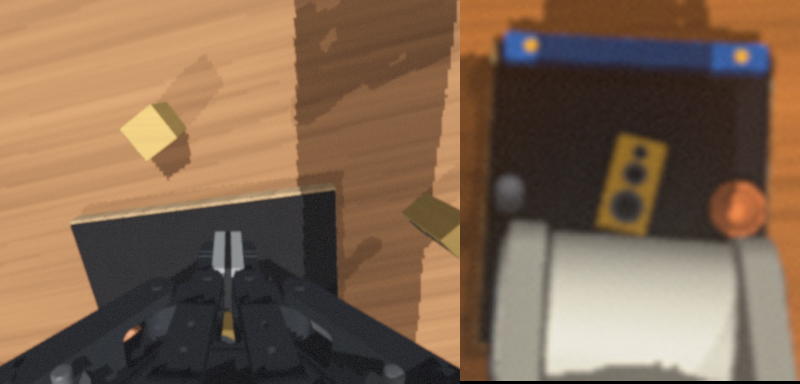

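The top-view inset shows the lying block's upper-face corners at (618,133), (667,145), (645,236) and (596,225). Its surroundings are undisturbed.

```bash
python3 - <<'E'
from h import *
P=np.array([ray("top",((u-460+.5)/3.4-.5+240,(v+.5)/3.4-.5+110),54) for u,v in [(618,133),(667,145),(645,236),(596,225)]])
f=(P[2]+P[3])/2;t=(P[0]+P[1])/2;d=t-f;print(P.round(1).tolist(),f,t,np.linalg.norm(d),np.arctan2(d[1],d[0]))
Q=np.array([ray("scene",((u+.5)/5-.5+165,(v+.5)/5-.5+165),54) for u,v in [(275,135),(330,165),(208,217),(265,248)]])
d=Q[2:].mean(0)-Q[:2].mean(0);print(Q[:2].mean(0),Q[2:].mean(0),np.arctan2(d[1],d[0]))
E
```

```text
[[633.1, -71.3], [623.0, -107.4], [555.2, -88.5], [564.4, -52.6]] [559.8157546  -70.56292928] [628.05193292 -89.32066479] 70.76742664327055 -0.2682679266041065
[565.30516467 -66.92830761] [630.2527602  -83.83350245] -0.2546394632278694
```

```bash
python3 -m jog '[[[0,0,-0.145],[0,0,0],-1],[[0,0,0],[-0.02,-0.012,0],-1],[[0,0,0],[-0.023,-0.011,0.02],-1],[[0,0,0],[0,0,0.03],-1],[[0,0,0],[0,0,0.02],-1],[[0,0,0],[-0.01,0,0],-1],[[0,0,0],[-0.01,0,0],-1],[[0,0,0],[-0.006,0,0],-1],[[0,0,0],[-0.006,0,0],-1],[[0,0,0],[-0.006,0,0],-1],[[0,0,0],[0,0,0],-1]]'
```

```text
clock: 6.1
eef_pos: [547.9, -73.7, 49.9]
tcp_rot: [-3.142, 0.001, 3.065]
contact_force: [-0.8, -0.8, 0.8]
opening: -0.003
grasp_force: 0.0
```

```bash
python3 -m jog '[[[0,0,0],[-0.005,0,0],-1],[[0,0,0],[-0.005,0,0],-1],[[0,0,0],[-0.005,0,0],-1],[[0,0,0],[-0.005,0,0],-1],[[0,0,0],[0,0,0],-1]]';python3 -m jog '[[[0,0,0],[-0.005,0,0],-1],[[0,0,0],[-0.005,0,0],-1],[[0,0,0],[-0.005,0,0],-1],[[0,0,0],[-0.005,0,0],-1],[[0,0,0],[0,0,0],-1]]'
python3 - <<'E'
from h import *
a=r.grab_frame("scene")[165:256,165:275];b=r.grab_frame("top")[110:222,240:340]
f=lambda a,k:cv2.resize(a,None,fx=k,fy=k,interpolation=cv2.INTER_CUBIC)
a=f(a,4);b=f(b,3.6);o=np.zeros((404,800,3),np.uint8);o[:364,:440]=a;o[:403,440:800]=b[:403,:360]
cv2.imwrite("pics/c4.png",o[:,:,::-1])
E
```

```text
clock: 6.6
eef_pos: [565.4, -75.0, 49.0]
tcp_rot: [3.142, -0.003, 3.065]
contact_force: [-5.0, 0.3, 1.1]
opening: 0.0
grasp_force: 2.3
clock: 7.1
eef_pos: [585.7, -76.6, 48.9]
tcp_rot: [-3.142, -0.003, 3.065]
contact_force: [-3.4, -1.2, -0.5]
opening: 0.003
grasp_force: 1.7
```

View pics/c4.png

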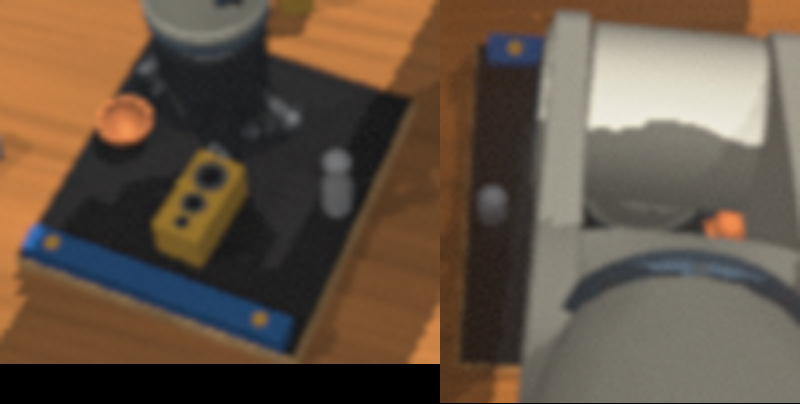

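The scene crop shows the block nearly square to the bar, with its leading upper edge from about (153,228) to (200,250), a couple of cm short. The dish and punch haven't moved, so I'll keep pushing.

```bash
python3 -m jog '[[[0,0,0],[-0.004,0,0],-1],[[0,0,0],[-0.004,0,0],-1],[[0,0,0],[-0.004,0,0],-1],[[0,0,0],[-0.004,0,0],-1],[[0,0,0],[0,0,0],-1]]';python3 -m jog '[[[0,0,0],[-0.002,0,0],-1],[[0,0,0],[-0.002,0,0],-1],[[0,0,0],[0,0,0],-1]]'
```

```text
clock: 7.7
eef_pos: [603.5, -77.9, 49.3]
tcp_rot: [3.142, 0.001, 3.065]
contact_force: [-1.8, -0.5, -1.9]
opening: -0.003
grasp_force: 0.8
clock: 8.0
eef_pos: [606.4, -78.1, 49.3]
tcp_rot: [3.142, -0.001, 3.065]
contact_force: [-5.5, -0.3, 2.5]
opening: -0.001
grasp_force: 2.7
```

```bash
for i in 1 2 3; do python3 -m jog '[[[0,0,0],[-0.002,0,0],-1],[[0,0,0],[0,0,0],-1]]' | sed -n 2,4p; done
```

```text
eef_pos: [608.3, -78.3, 49.3]
tcp_rot: [3.142, -0.001, 3.065]
contact_force: [-5.8, 0.8, 0.9]
eef_pos: [608.9, -78.3, 49.3]
tcp_rot: [3.141, -0.004, 3.065]
contact_force: [-11.8, 0.3, 6.9]
eef_pos: [609.0, -78.3, 49.2]
tcp_rot: [3.141, -0.008, 3.065]
contact_force: [-18.8, 1.0, 14.2]
```

The push has stalled against the bar at about 19 N. I'll nudge once more, then back off straight and up.

```bash
python3 -m jog '[[[0,0,0],[-0.001,0,0],-1],[[0,0,0],[0,0,0],-1],[[0,0,0],[0,0,0],-1]]' | sed -n 2,4p; python3 -m jog '[[[0,0,0],[0.01,0,0],-1],[[0,0,0],[0.02,0,0],-1],[[0,0,0],[0.03,0,0],-1],[[0,0,0],[0.03,0,-0.03],-1],[[0,0,0],[0.03,0,-0.04],-1],[[0,0,0],[0.03,0,-0.04],-1],[[0,0,0],[0.03,0,-0.04],-1],[[0,0,0],[0.03,0,0],-1],[[0,0,0],[0.02,0,0],-1],[[0,0,0],[0,0,0],-1],[[0,0,0],[0,0,0],-1]]'
python3 - <<'E'
from h import *
a=r.grab_frame("scene")[165:256,165:275];b=r.grab_frame("top")[110:222,240:340]
f=lambda a,k:cv2.resize(a,None,fx=k,fy=k,interpolation=cv2.INTER_CUBIC)
a=f(a,4);b=f(b,3.6);o=np.zeros((404,800,3),np.uint8);o[:364,:440]=a;o[:403,440:800]=b[:403,:360]
cv2.imwrite("pics/c5.png",o[:,:,::-1])
E
```

```text
eef_pos: [609.0, -78.3, 49.2]
tcp_rot: [3.141, -0.01, 3.065]
contact_force: [-21.2, 1.4, 17.3]
clock: 10.0
eef_pos: [385.9, -61.3, 200.0]
tcp_rot: [-3.141, 0.004, 3.065]
contact_force: [-0.1, -0.8, 0.2]
opening: 0.002
grasp_force: 0.0
```

View pics/c5.png

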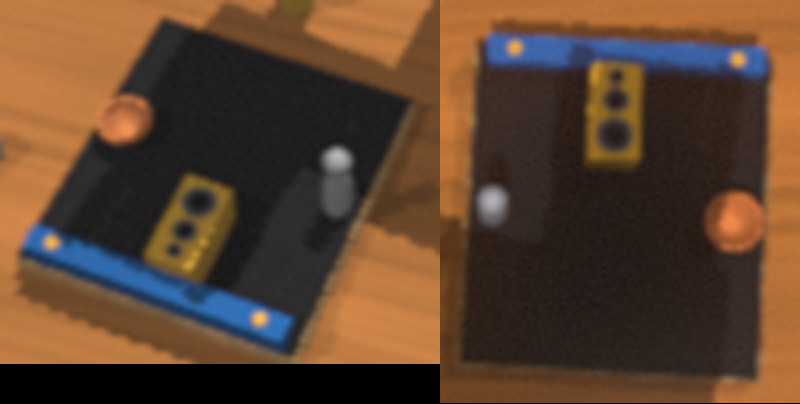

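The block sits against the bar with its hollows up. In the top inset its lead edge, (588,62) to (644,64), is parallel to the bar edge, (487,68) to (768,78), with both slopes about 0.036. The dish and punch look unmoved and the robot is clear.

```bash
python3 -c "
from rig import r
print(r.sign_off())"
```

```text
the job is handed in; nothing more can be done
None
```

The job is handed in at about 10 s on the clock: the brass block lies on its back, hollows up, and by the last pictures flush and square against the blue stop bar, with the dish and punch apparently unmoved; sign-off returned no verdict.

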